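Unhinge the chopper lid for washing

ROBOT

A 6-joint arm with a two-finger parallel gripper is mounted at the origin on a cart in front of the work surface, level with it; the furniture and walls round the work are solid. World frame = base frame: x ahead of the robot, y to its left, z up, the work surface at z = 0. Lengths are in m, angles in degrees, forces in N, time in s.
With the tool pointing down it reaches from about 0.3 to 0.75 m from the base axis. Payload 8.5 kg.
Tool frame: the origin (TCP) lies between the finger pads; the fingertips stand env.finger_overhang ahead of it and the grasp point (between the pads) lies 2 mm behind it (env.finger_overhang is the distance from the TCP to the fingertips, in m); z points along the fingers, y is the line along which they close (so a half turn about z gives the same grasp; the last joint's range is limited). The gripper opens to 85 mm and grips with 20 to 120 N. Pads are 22 mm wide; open, the fingers measure 114 mm over their backs; the gripper's body (76 mm by 85 mm) begins 54 mm behind the grasp point. The pads swing forward as they close: fully open they stand 13 mm farther back than shut.
Start: joints at [-79.716, 21.807, 74.336, -0, 83.858, -12.336], TCP at [0.212, -0.508, 0.248] pointing down, gripper open.
Joint ranges: [-178.18, 178.18], [-50.72, 133.34], [12.68, 142.11], [-81.47, 261.47], [9.98, 163.14], [-165.26, 165.26]. Speed limits (degrees/s): [136.94, 136.94, 180, 180, 180, 180].

INTERFACE

Orientations are given as a 3x3 rotation matrix whose columns are the frame's x, y, z axes.
In Python, from rig import env gives the robot as it stands. The module is installed in compiled form; this text tells all that it offers.
- The arm moves only by the tool jog_arm, never from a script. Its arguments are lists of equal length, an entry for each row: "hand": the finger opening in m, from 0 to 0.0854; "travel": the shift along the world's x, y, z in m, a list of three; "yaw": the turn about the world's z in rad. A call has exactly 5 rows; each row shifts and turns the commanded pose from where the row before left it; what a row does not reach is not made up. A row lasts 1/8 s, in which the tool goes at most 62.5 mm and 10.7 degrees, less where a joint would pass 70% of its speed; a pose out of reach is approached as far as the arm can. A call is refused whole if a number of a shift passes 0.0625 or a number of a turn 0.188, either way. A call with a gripper value outside its range is refused whole. The fingers move at their own pace and stop on an object; "grip_force" is the grip in N (left out, the last holds). Time passes only in rows, so rows that do not move let the fingers close, or fill a call up. It gives the time, the measured TCP pose, the force, the opening and the grip force at its end, in the units of the state.
- env.observe(): the state, without advancing time (a new reading comes with each control period).
- env.get_image(name): name is "scene" or "side" or "wrist"; returns the picture (420x560x3 uint8, red, green, blue); there is no depth.
- env.calibration(name): a dict with "fx", "fy", "cx", "cy" (pixels), "k1" (the pictures are not rectified: a ray, as slopes to the right and down, at radius r is drawn at 1 + k1 r^2 times it, then the intrinsics apply), "position" and "rotation" of the camera in the world; the wrist camera has in their place "hand_eye" (4x4, takes a point from camera to tool coordinates, whose origin is the TCP and whose axes are the flange's). Camera axes: x right, y down, z forward; pixel columns grow to the right and rows downward; lengths in m; the calibration is good to about 2 mm. A picture is of the moment at which its call begins: read the wrist's pose just before it. calibration takes no time and is no camera call.
- env.close_job(): hands the job in; it is judged then, once.
The state is a dict: "time_s": time; "q": joint angles; "qvel": joint speeds; "joint_efforts": joint torques, N m; "position": TCP position; "tool_rot": TCP orientation; "ft_force": force on the tool from outside, world axes, zero at the start; "wrist_torque": the same for the moment, N m; "grip_width": finger opening in m; "gripper_force": force on a finger pad.
Only numpy, scipy, OpenCV 4.12 (cv2) and the standard library are available. Lean on these libraries where they do the work, as an engineer would, in place of code of your own. Each camera call takes 0.05 s, during which the arm holds its last target. There are 200 camera calls.

TASK

Take the lid off the vegetable chopper so that it can be washed: with the forked key from the wooden block, straddle the sprung hinge pin and push its collar sideways along the pin until the lid's hinge end springs up, feeling for the collar and never forcing the pin against its stop. Stand the key back in its block, then lift the lid off and lay it gently flat on the worktop, pusher pad down, clear of the chopper, and leave the things standing around where they are.

Things in the scene. Friction and masses are not known exactly. Their poses are not given: they have to be found in the camera images.
- chopper: vegetable press chopper, white housing, aluminium rim 66 mm high, 160 mm along its x by 100 mm along y, stuck fast to the worktop; origin on the worktop under it, z up. Its -x end, towards the robot, is the hinge end: a lower step (42 mm high, out to x = -110 mm) carries the hinge pin, which runs along y at x = -88 mm, 70 mm high
- pin_gap (a point): middle of the bare stretch of the 6 mm hinge pin, on its axis, 70 mm above the worktop; axes as the chopper's. Towards -y: the two lugs (tops 81 mm high; the near one's face is 7 mm from this point) with the lid's knuckle between. Towards +y: the collar, then the spring barrel. 27 mm free below the axis
- pin_barrel (a point): mouth of the 20 mm wide spring barrel the pin slides into, on the pin's axis, 45.5 mm towards +y from pin_gap. Between them a collar 20 mm wide, 6 mm thick is clamped on the pin, its near face 8.5 to 20.5 mm from pin_gap: it differs, find it by touch. Pushed towards +y it draws the pin: 3.5 N at first, 7 to 9 N when it comes free
- lid_knuckle (a point): centre of the bore of the lid's hinge knuckle (18 mm high, 10 mm thick): 70 to 72 mm above the worktop while hinged. The pin leaves it after 14 to 16.5 mm of collar travel; then studs under the lid push it up to about 84 mm and hold it there. The pin's solid stop comes at 18 mm: more than 15 N from the key bends the mount. Let go, the pin springs back under the knuckle
- lid: lid, 0.15 to 0.25 kg: steel plate 152 x 94 x 8 mm, origin at the centre of the plate's underside, x along its length, hinge at -x, z up. Below it a pusher pad 110 x 66 mm, 7 mm deep, so the origin is 7 mm high when it lies on the worktop, 66 mm when closed. Sprung up off the pin, it leans 5 degrees on the return-spring studs and lifts straight off
- lid_handle (a point): centre of the lid's bar handle: 84 mm along the lid's x, 18 mm wide, 14 mm high, centre 33 mm above the plate's underside (25 mm above its upper face); axes as the lid's
- key: forked steel key with black handle, 107 mm tall, 0.08 kg, upright, fork down; origin midway between the prong tips, z up along it. The fork lies in its x-z plane: two prongs 7 mm wide, 4 mm thick (y), 21 mm long, 10 mm apart; above them a blade 24 x 4 mm, up to 53 mm above the tips
- key_grip (a point): centre of the key's handle, 80 mm above the prong tips; the handle is 24 mm wide (x), 14 mm thick (y) and 54 mm high; axes as the key's
- key_fork (a point): point between the key's prongs, 12 mm above their tips, where the pin should pass; axes as the key's
- block_slot (a point): centre of the slot's mouth on top of the key's wooden block (64 x 48 mm, 46 mm high, fast on the worktop), axes as the block's. The slot is 27 mm along x, 7 mm along y, 40 mm deep, its mouth bevelled 2 mm. The parked key stands on the slot's floor, tips 40 mm below this point, its x along the slot's, either way round
- salt_shaker: salt shaker, 44 mm wide, 90 mm tall, origin at the centre of its underside; leave it alone
- tumbler: empty glass tumbler, 80 mm wide, 91 mm tall, origin at the centre of its underside; leave it alone
- clear_spot (a point): middle of a clear patch of worktop to the left of the chopper, 200 mm across, world axes: room for the lid

How it is judged:
By the outcome, as a careful person would: the job done as asked, in the order asked, and still so for the second after the job is handed in, with the robot touching nothing.
It also fails if it takes over 72 s, if anything falls off the work surface, if the arm or the gripper's body presses on something with over 40 N, if the wrist force passes 120 N, or if a joint passes its speed limit or range.

## Working session

There is one attempt and no reset: what is moved stays moved. The work goes in short steps, Python scripts to look and compute and a tool call to move; the robot and the scene stay as the last step left them, time stands still between calls to the robot, and variables do not carry over. Pictures are saved under pics/ and viewed, at most 13 in all, crops included, and the job is handed in when it is done.

Besides the shell and the picture viewer there is one more tool, called after "Request:" by a JSON object that holds its "api" and its "payload", one argument or row to a line. jog_arm: Moves the arm, as the interface text tells. Its arguments: {"type":"object","properties":{"hand":{"type":"array"},"travel":{"type":"array"},"yaw":{"type":"array"},"grip_force":{"type":"number"}},"required":["hand","travel","yaw"]}

```bash
mkdir -p pics
cat > h.py <<'E'
import numpy as np, cv2
from rig import env
def ray(name,u,v,st=None):
    c=env.calibration(name)
    K=np.array([[c['fx'],0,c['cx']],[0,c['fy'],c['cy']],[0,0,1.]])
    p=cv2.undistortPoints(np.array([[[u,v]]],float),K,np.array([c['k1'],0,0,0,0.]))[0,0]
    d=np.array([p[0],p[1],1.])
    if name=='wrist':
        st=st or env.observe(); T=np.array(c['hand_eye']); R=np.array(st['tool_rot'])
        return np.array(st['position'])+R@T[:3,3], R@T[:3,:3]@d
    return np.array(c['position']), np.array(c['rotation'])@d
def onz(name,u,v,z,st=None):
    o,d=ray(name,u,v,st); return o+d*(z-o[2])/d[2]
def two(r1,r2):
    (a,d),(b,e)=r1,r2
    s=np.linalg.lstsq(np.c_[d,-e],b-a,rcond=None)[0]
    return (a+d*s[0]+b+e*s[1])/2, np.linalg.norm(a+d*s[0]-b-e*s[1])
def proj(name,P,st=None):
    c=env.calibration(name); P=np.array(P,float)
    if name=='wrist':
        st=st or env.observe(); T=np.array(c['hand_eye']); R=np.array(st['tool_rot'])
        o=np.array(st['position'])+R@T[:3,3]; R=R@T[:3,:3]
    else: o=np.array(c['position']);R=np.array(c['rotation'])
    q=R.T@(P-o); x=q[:2]/q[2]; x=x*(1+c['k1']*(x@x))
    return [c['fx']*x[0]+c['cx'],c['fy']*x[1]+c['cy']]
def snap(name,fn):
    im=env.get_image(name); cv2.imwrite('pics/'+fn,im[:,:,::-1]); return im
E
python3 - <<'E'
from h import *
np.set_printoptions(precision=4,suppress=True)
s=env.observe(); print(s, env.finger_overhang)
for n in('scene','side','wrist'): print(n,env.calibration(n)); 
a=snap('scene','a.png');b=snap('side','b.png')
E
```

```text
{'time_s': 0.0, 'q': array([-79.7156,  21.8417,  74.3862,  -0.0005,  83.8568, -12.3352]), 'qvel': array([ 0.0229, -0.017 ,  0.0201,  0.0105, -0.025 ,  0.0395]), 'joint_efforts': array([  0.0011, -44.8463, -23.128 ,  -0.0001,   0.0047,   0.    ]), 'position': array([ 0.2115, -0.5074,  0.2477]), 'tool_rot': array([[ 0.9231,  0.3846, -0.0003],
       [ 0.3846, -0.9231,  0.0015],
       [ 0.0003, -0.0014, -1.    ]]), 'ft_force': array([-0.8291, -0.0014, -0.9537]), 'wrist_torque': array([ 0.0272, -0.0158,  0.0107]), 'gripper_force': 0.0, 'grip_width': 0.08506346772294064} 0.017
scene {'fx': 418.9544059517567, 'fy': 418.9544059517567, 'cx': 280.80240777533487, 'cy': 207.78843367497885, 'k1': -0.04276992485887756, 'position': array([ 0.4375, -0.5241,  0.9116]), 'rotation': array([[ 0.998 , -0.0523,  0.0346],
       [-0.0627, -0.8411,  0.5373],
       [ 0.001 , -0.5384, -0.8427]])}
side {'fx': 540.3565753865901, 'fy': 540.3565753865901, 'cx': 278.0970915772782, 'cy': 198.8707836392297, 'k1': 0.028326227911574197, 'position': array([ 0.4815, -1.317 ,  0.8316]), 'rotation': array([[ 0.9997, -0.0195,  0.012 ],
       [-0.02  , -0.491 ,  0.8709],
       [-0.0111, -0.8709, -0.4913]])}
wrist {'fx': 300.9323488610539, 'fy': 300.9323488610539, 'cx': 277.8336874643469, 'cy': 209.4420690905342, 'k1': -0.041364050362075064, 'hand_eye': array([[ 0.0007, -0.9537, -0.3008,  0.0777],
       [ 1.    ,  0.0007, -0.    ,  0.0006],
       [ 0.0003, -0.3008,  0.9537, -0.1251],
       [ 0.    ,  0.    ,  0.    ,  1.    ]])}
```

View pics/a.png

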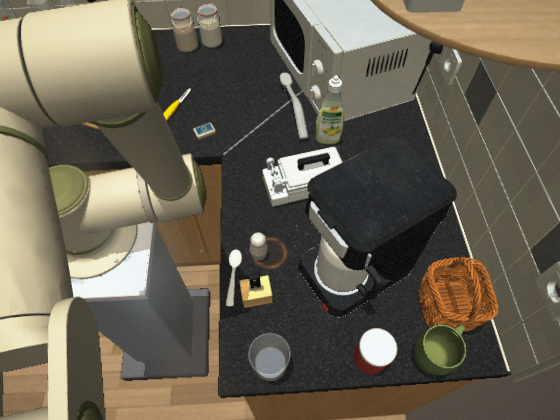

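View pics/b.png

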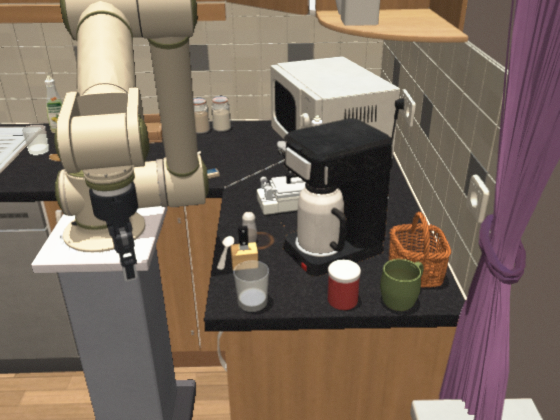

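The scene view shows the chopper at about (300,177) with its hinge end to the left, the block and key at (256,288), the shaker at (259,247) and the tumbler at (269,356). A coffee machine stands to the right of the chopper. I'll zoom in.

Run:
```python
from h import *
a=cv2.imread('pics/a.png');b=cv2.imread('pics/b.png')
A=cv2.resize(a[140:310,225:360],None,fx=3.5,fy=3.5,interpolation=2)[:600]
B=cv2.resize(b[165:275,215:325],None,fx=2.9,fy=2.9,interpolation=2)
c=np.zeros((600,800,3),np.uint8);c[:A.shape[0],:A.shape[1]]=A[:, :800];c[:B.shape[0],A.shape[1]+3:A.shape[1]+3+B.shape[1]]=B[:,:800-A.shape[1]-3]
cv2.imwrite('pics/c.png',c)
np.set_printoptions(precision=4,suppress=True)
print('block',onz('scene',256,279,.046),'shaker',onz('scene',259,258,0),'chop',onz('scene',300,170,.1))
```

```text
block [ 0.4065 -0.1555  0.046 ] shaker [ 0.4137 -0.0823  0.    ] chop [0.5244 0.0997 0.1   ]
```

View pics/c.png

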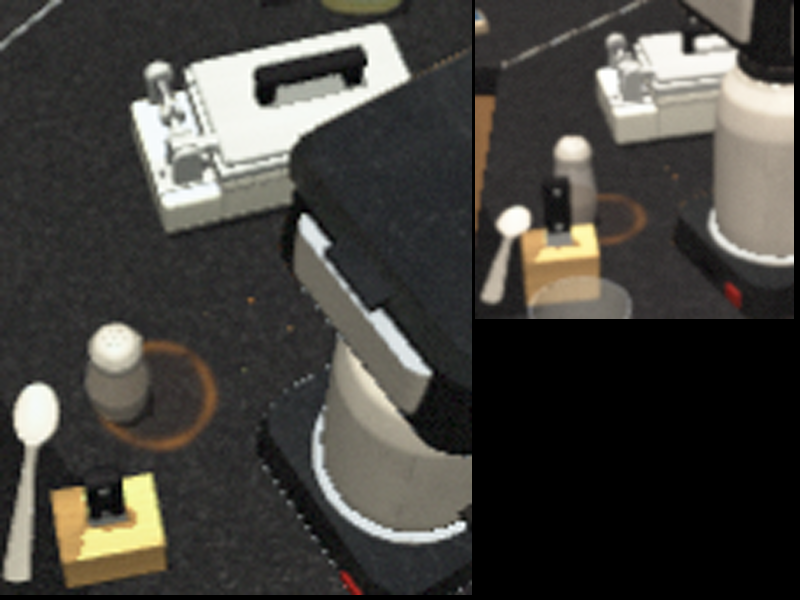

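Run:
```python
from h import *
np.set_printoptions(precision=4,suppress=True)
f=lambda x,y:(225+x/3.5,140+y/3.5)
g=lambda x,y:(215+(x-475)/2.9,165+y/2.9)
P=[onz('scene',*f(*p),.046) for p in[(52,490),(155,476),(165,543),(65,558)]]
print('block',P,np.mean(P,0)); 
for i,j in((0,1),(3,2)): d=P[j]-P[i];print(np.degrees(np.arctan2(d[1],d[0])),np.hypot(*d[:2]))
d=P[1]-P[2];print('y',np.degrees(np.arctan2(-d[0],d[1])),np.hypot(*d[:2]))
L=[onz('scene',*f(*p),.074) for p in[(187,60),(385,25),(215,160)]]
print('lid',L)
d=L[1]-L[0];print(np.degrees(np.arctan2(d[1],d[0])),np.hypot(*d[:2]))
d=L[0]-L[2];print(np.degrees(np.arctan2(-d[0],d[1])),np.hypot(*d[:2]))
S=[onz('scene',*f(*p),.042) for p in[(132,118),(168,222)]]
print('step',S); d=S[0]-S[1];print(np.degrees(np.arctan2(-d[0],d[1])),np.hypot(*d[:2]))
H=[onz('scene',*f(*p),.106) for p in[(255,72),(362,50)]]; print('handle',H)
print('machine panel',two(ray('scene',*f(300,215)),ray('side',287,150)),'base',onz('scene',*f(262,440),0))
print('top corner', two(ray('scene',309,183),ray('side',289,137)), two(ray('scene',402,141),ray('side',367,124)))
print('shaker', two(ray('scene',*f(115,335)),ray('side',*g(572,140))))
print('key top', two(ray('scene',*f(105,475)),ray('side',*g(556,180))))
```

```text
block [array([ 0.3707, -0.1557,  0.046 ]), array([ 0.4362, -0.1502,  0.046 ]), array([ 0.4402, -0.1952,  0.046 ]), array([ 0.3782, -0.2011,  0.046 ])] [ 0.4063 -0.1756  0.046 ]
4.830427113887609 0.06566708444791051
5.45852693209858 0.06226248173105097
y 5.101830490079287 0.045217659376870604
lid [array([0.4754, 0.1647, 0.074 ]), array([0.6254, 0.1893, 0.074 ]), array([0.4897, 0.0733, 0.074 ])]
9.330239009385656 0.15192354975345115
8.84931345231075 0.09246262218314065
step [array([0.4328, 0.1382, 0.042 ]), array([0.4547, 0.0444, 0.042 ])]
13.10051042160171 0.09630296390168644
handle [array([0.5211, 0.1246, 0.106 ]), array([0.5987, 0.1399, 0.106 ])]
machine panel (array([ 0.519 , -0.1175,  0.2902]), np.float64(0.004199913993852358)) base [ 0.5098 -0.1086  0.    ]
top corner (array([ 0.5209, -0.0931,  0.3132]), np.float64(0.012019044375472769)) (array([0.7229, 0.0112, 0.2975]), np.float64(0.02729828646521527))
shaker (array([ 0.4168, -0.0675,  0.084 ]), np.float64(0.0031050321029372275))
key top (array([ 0.4077, -0.1746,  0.1083]), np.float64(0.0016482968756362823))
```

Request:
{"api": "jog_arm", "payload": {
  "hand": [0.035,0.035,0.035,0.035,0.035],
  "travel": [
    [0.0195,0.033,0],
    [0.0195,0.033,0],
    [0.0195,0.033,0],
    [0.0195,0.033,0],
    [0.0195,0.033,0]
  ],
  "yaw": [-0.031,-0.031,-0.031,-0.031,-0.031]
}}

```text
time_s: 0.72
position: [0.3095, -0.3414, 0.2481]
tool_rot: [[0.972, 0.236, -0.0], [0.236, -0.972, 0.001], [-0.0, -0.001, -1.0]]
ft_force: [1.7, 0.5, 0.8]
grip_width: 0.0354
gripper_force: 0.0
```

Request:
{"api": "jog_arm", "payload": {
  "hand": [0.035,0.035,0.035,0.035,0.035],
  "travel": [
    [0.0195,0.033,0],
    [0.0195,0.033,0],
    [0.0195,0.033,0],
    [0.0195,0.033,-0.01],
    [0.0195,0.033,-0.01]
  ],
  "yaw": [-0.031,-0.031,-0.031,-0.031,-0.031]
}}

```text
time_s: 1.35
position: [0.407, -0.1765, 0.228]
tool_rot: [[0.997, 0.084, -0.0], [0.084, -0.997, 0.0], [-0.0, -0.0, -1.0]]
ft_force: [0.6, 0.2, -1.1]
grip_width: 0.035
gripper_force: 0.0
```

Run:
```python
from h import *
np.set_printoptions(precision=4,suppress=True)
s=env.observe(); print(s['time_s'],s['position'],s['tool_rot'],s['ft_force'],s['grip_width'])
snap('wrist','d.png')
print(proj('wrist',[.406,-.1755,.113]),proj('wrist',[.406,-.1755,.046]))
```

```text
1.35 [ 0.407  -0.1765  0.228 ] [[ 0.9965  0.0836 -0.0001]
 [ 0.0836 -0.9965  0.    ]
 [-0.0001 -0.0001 -1.    ]] [ 0.5683  0.2457 -1.1121] 0.03498444333049126
[np.float64(280.55411633081474), np.float64(214.32172719920064)] [np.float64(280.2382279247692), np.float64(194.05814062677277)]
```

View pics/d.png

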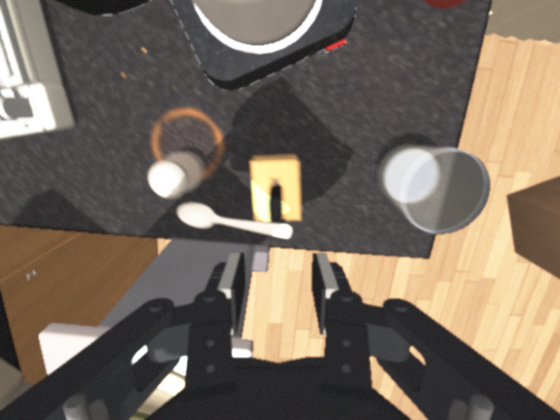

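Run:
```python
from h import *
np.set_printoptions(precision=4,suppress=True)
im=cv2.imread('pics/d.png')
h=cv2.cvtColor(im,cv2.COLOR_BGR2HSV)
m=cv2.inRange(h,(15,60,80),(35,255,255)); m[:140]=0;m[240:]=0;m[:,:235]=0;m[:,315:]=0
c=max(cv2.findContours(m,0,2)[0],key=cv2.contourArea)
hull=cv2.convexHull(c); ap=cv2.approxPolyDP(hull,3,True)[:,0]; print(ap)
for p in ap: print(onz('wrist',*map(float,p),.046))
print(cv2.minAreaRect(hull))
C=im[145:245,235:315]; cv2.imwrite('pics/e.png',cv2.resize(C,None,fx=6,fy=6,interpolation=2))
```

```text
[[295 154]
 [301 166]
 [301 220]
 [254 220]
 [248 162]
 [253 155]]
[ 0.4488 -0.1867  0.046 ]
[ 0.4373 -0.194   0.046 ]
[ 0.3792 -0.2003  0.046 ]
[ 0.3748 -0.1498  0.046 ]
[ 0.4367 -0.1399  0.046 ]
[ 0.4442 -0.1445  0.046 ]
((275.3537902832031, 187.6979522705078), (68.29566955566406, 52.92241287231445), 87.79740142822266)
```

View pics/e.png

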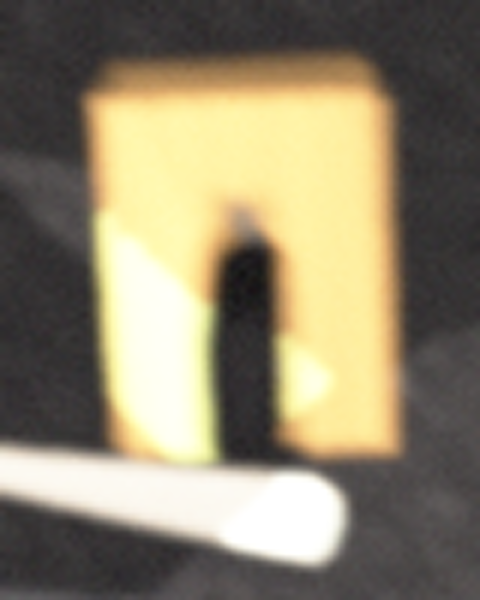

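Request:
{"api": "jog_arm", "payload": {
  "hand": [0.035,0.035,0.035,0.035,0.035],
  "travel": [
    [0,0.0045,-0.029],
    [0,0,-0.029],
    [0,0,-0.029],
    [0,0,-0.029],
    [0,0,-0.028]
  ],
  "yaw": [0.02,0,0,0,0]
}}

```text
time_s: 2.02
position: [0.4064, -0.1731, 0.0833]
tool_rot: [[0.995, 0.105, -0.0], [0.105, -0.995, 0.0], [-0.0, -0.0, -1.0]]
ft_force: [0.7, -0.4, 0.5]
grip_width: 0.0347
gripper_force: 0.0
```

Request:
{"api": "jog_arm", "payload": {
  "hand": [0.03,0.02,0.008,0.008,0.008],
  "travel": [
    [0,0,0],
    [0,0,0],
    [0,0,0],
    [0,0,0],
    [0,0,0]
  ],
  "yaw": [0,0,0,0,0],
  "grip_force": 50
}}

```text
time_s: 2.65
position: [0.4073, -0.1743, 0.0855]
tool_rot: [[0.994, 0.105, 0.003], [0.105, -0.994, -0.003], [0.002, 0.003, -1.0]]
ft_force: [-1.1, -5.3, 1.8]
grip_width: 0.0137
gripper_force: 49.1
```

Request:
{"api": "jog_arm", "payload": {
  "hand": [0.008,0.008,0.008,0.008,0.008],
  "travel": [
    [0,-0.003,0],
    [0,0,0],
    [0,0,0.004],
    [0,0,0.004],
    [0,0,0]
  ],
  "yaw": [0,0,0,0,0]
}}

```text
time_s: 3.28
position: [0.4066, -0.1762, 0.0926]
tool_rot: [[0.995, 0.105, 0.0], [0.105, -0.995, -0.0], [0.0, 0.0, -1.0]]
ft_force: [-1.1, -1.0, -1.0]
grip_width: 0.0133
gripper_force: 48.9
```

Request:
{"api": "jog_arm", "payload": {
  "hand": [0.008,0.008,0.008,0.008,0.008],
  "travel": [
    [0,0,0.025],
    [0,0,0.03],
    [-0.005,0,0.035],
    [-0.01,0.02,0.035],
    [-0.01,0.04,0.03]
  ],
  "yaw": [0,0,0,0,0]
}}

```text
time_s: 3.9
position: [0.3813, -0.1161, 0.2484]
tool_rot: [[0.995, 0.103, 0.0], [0.103, -0.995, -0.0], [0.0, 0.0, -1.0]]
ft_force: [0.4, -0.0, -1.1]
grip_width: 0.0135
gripper_force: 48.9
```

Request:
{"api": "jog_arm", "payload": {
  "hand": [0.008,0.008,0.008,0.008,0.008],
  "travel": [
    [0,0.05,0],
    [0,0.05,0],
    [0.007,0.05,0],
    [0.006,0.04,0],
    [0,0,0]
  ],
  "yaw": [0.02,0.02,0.015,0,0]
}}

```text
time_s: 4.53
position: [0.3942, 0.0758, 0.2471]
tool_rot: [[0.987, 0.163, -0.001], [0.163, -0.987, 0.0], [-0.001, -0.0, -1.0]]
ft_force: [-1.3, -0.3, -0.8]
grip_width: 0.0134
gripper_force: 49.1
```

Run:
```python
from h import *
np.set_printoptions(precision=4,suppress=True)
s=env.observe(); print(s['time_s'],s['position'],s['tool_rot'],s['ft_force'],s['grip_width'])
im=snap('wrist','f.png')
p=proj('wrist',[.47,.11,.07]); print(p)
u0=int(max(0,p[0]-90));v0=int(max(0,p[1]-90)); print(u0,v0)
C=im[v0:v0+145,u0:u0+195,::-1]; cv2.imwrite('pics/g.png',cv2.resize(C,None,fx=4,fy=4,interpolation=2))
```

```text
4.525 [0.3942 0.0758 0.2471] [[ 0.9866  0.1632 -0.0006]
 [ 0.1632 -0.9866  0.0003]
 [-0.0005 -0.0004 -1.    ]] [-1.2811 -0.33   -0.7724] 0.013445374486040836
[np.float64(253.7988533960922), np.float64(111.96562990004112)]
163 21
```

View pics/g.png

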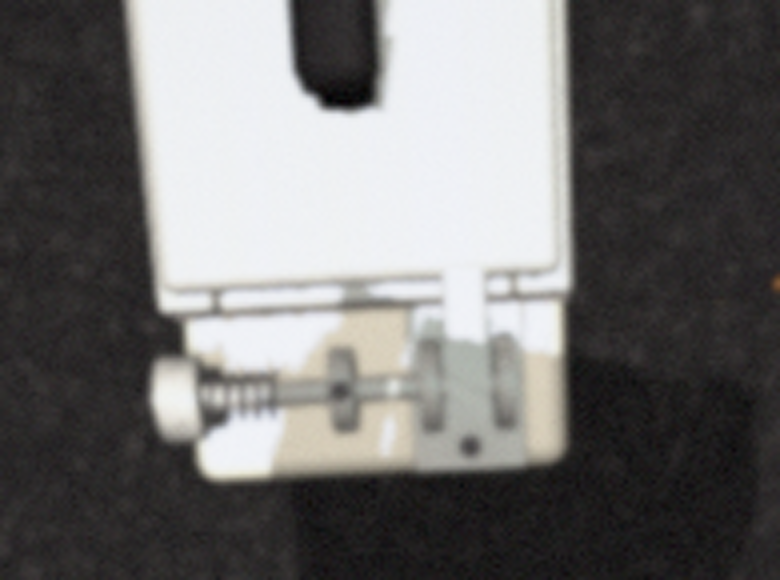

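Run:
```python
from h import *
np.set_printoptions(precision=4,suppress=True)
f=lambda x,y:(163+x/4,21+y/4)
W=lambda x,y,z:onz('wrist',*f(x,y),z)
G=W(389,388,.07)
print('gap',G,'lugface(z.076)',W(419,385,.076),W(419,385,.07))
a,b=W(210,395,.07),W(410,387,.07);d=a-b;print('pin',a,b,np.degrees(np.arctan2(-d[0],d[1])))
print('collar near',W(357,390,.08),W(357,390,.07),'knuckle',W(470,385,.075))
L=[W(165,288,.074),W(556,268,.074)];d=L[0]-L[1];print('lid -x edge',L,np.degrees(np.arctan2(-d[0],d[1])),np.linalg.norm(d))
d=W(130,0,.066)-W(158,310,.066);print('left edge',np.degrees(np.arctan2(d[1],d[0])))
print('handle end',W(338,105,.09),W(336,100,.106))
# cross-check in scene
print('scene gap pix',proj('scene',G))
```

```text
gap [0.4655 0.1031 0.07  ] lugface(z.076) [0.4674 0.0959 0.076 ] [0.4673 0.096  0.07  ]
pin [0.457  0.1456 0.07  ] [0.4665 0.0981 0.07  ] 11.374948860731058
collar near [0.464  0.1098 0.08  ] [0.4638 0.1106 0.07  ] knuckle [0.4694 0.084  0.075 ]
lid -x edge [array([0.4795, 0.1578, 0.074 ]), array([0.4984, 0.0686, 0.074 ])] 11.953632662212353 0.09117598471492645
left edge 11.09674116972394
handle end [0.5216 0.1212 0.09  ] [0.5196 0.1198 0.106 ]
scene gap pix [np.float64(275.92034800018394), np.float64(177.46110906657333)]
```

Request:
{"api": "jog_arm", "payload": {
  "hand": [0.008,0.008,0.008,0.008,0.008],
  "travel": [
    [0.035,0.0135,0],
    [0.036,0.0135,-0.02],
    [0,0,-0.025],
    [0,0,-0.022],
    [0,0,0]
  ],
  "yaw": [0.016,0,0,0,0]
}}

```text
time_s: 5.2
position: [0.465, 0.0997, 0.1792]
tool_rot: [[0.985, 0.173, -0.004], [0.173, -0.985, -0.0], [-0.004, -0.001, -1.0]]
ft_force: [0.4, -0.0, -1.1]
grip_width: 0.0134
gripper_force: 49.0
```

Run:
```python
from h import *
np.set_printoptions(precision=4,suppress=True)
s=env.observe(); print(s['time_s'],s['position'],s['tool_rot'],s['ft_force'],s['grip_width'])
im=snap('wrist','i.png'); sc=snap('scene','j.png'); sd=snap('side','k.png')
p=proj('wrist',s['position']-[0,0,.0786]); print('tips expected',p); print(proj('wrist',[.4655,.1031,.07]))
print(proj('side',s['position']-[0,0,.0786]),proj('scene',s['position']-[0,0,.0786]))
c=np.zeros((600,800,3),np.uint8)
C=cv2.resize(im[110:260,190:360],None,fx=4,fy=4,interpolation=2)[:600,:500]
C=cv2.resize(im[110:260,200:340],None,fx=4,fy=4,interpolation=2)
c[:600,:560]=C
c[:280,562:800]=cv2.resize(sc[135:205,255:315],None,fx=4,fy=4,interpolation=2)[:,:238]
c[300:580,562:800]=cv2.resize(sd[145:215,250:310],None,fx=4,fy=4,interpolation=2)[:,:238]
cv2.imwrite('pics/l.png',c[:,:,::-1])
```

```text
5.2 [0.465  0.0997 0.1792] [[ 0.9849  0.1734 -0.0036]
 [ 0.1734 -0.9849 -0.0001]
 [-0.0035 -0.0006 -1.    ]] [ 0.353  -0.0081 -1.0965] 0.013414580910328336
tips expected [np.float64(277.64975136257345), np.float64(227.9459707652781)]
[np.float64(273.7225419800359), np.float64(213.42709553932593)]
[np.float64(265.6275660811117), np.float64(178.96781892148775)] [np.float64(275.6781907132418), np.float64(171.0568319371988)]
```

View pics/l.png

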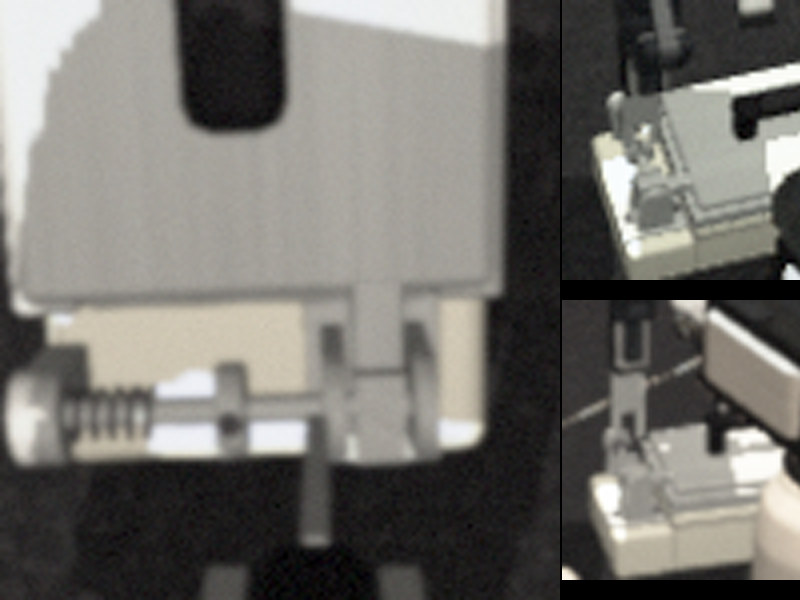

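Request:
{"api": "jog_arm", "payload": {
  "hand": [0.008,0.008,0.008,0.008,0.008],
  "travel": [
    [-0.001,0.0035,0],
    [0,0.0025,0],
    [0,0,-0.012],
    [0,0,-0.011],
    [0,0,0]
  ],
  "yaw": [0.015,0,0,0,0]
}}

```text
time_s: 5.98
position: [0.464, 0.1068, 0.1562]
tool_rot: [[0.982, 0.19, -0.003], [0.19, -0.982, 0.0], [-0.002, -0.001, -1.0]]
ft_force: [0.4, -0.3, -0.3]
grip_width: 0.0131
gripper_force: 49.0
```

Run:
```python
from h import *
np.set_printoptions(precision=4,suppress=True)
s=env.observe(); print(s['time_s'],s['position'],s['tool_rot'],s['ft_force'],s['grip_width'])
im=snap('wrist','m.png')
T=s['position']-[0,0,.0786]; R=s['tool_rot']
print('tip +x',T,proj('wrist',T+R[:,0]*.012),proj('wrist',T))
c=cv2.resize(im[175:275,215:345],None,fx=6,fy=6,interpolation=2)
c=np.clip(c.astype(float)*1.5,0,255).astype(np.uint8)
cv2.imwrite('pics/n.png',c[:,:,::-1])
```

```text
5.975 [0.464  0.1068 0.1562] [[ 0.9819  0.1896 -0.0025]
 [ 0.1896 -0.9819  0.    ]
 [-0.0025 -0.0005 -1.    ]] [ 0.4412 -0.2688 -0.3092] 0.013117468931978982
tip +x [0.464  0.1068 0.0776] [np.float64(277.1711631901402), np.float64(211.61318240941148)] [np.float64(277.1708274589807), np.float64(227.35330434841887)]
```

View pics/n.png

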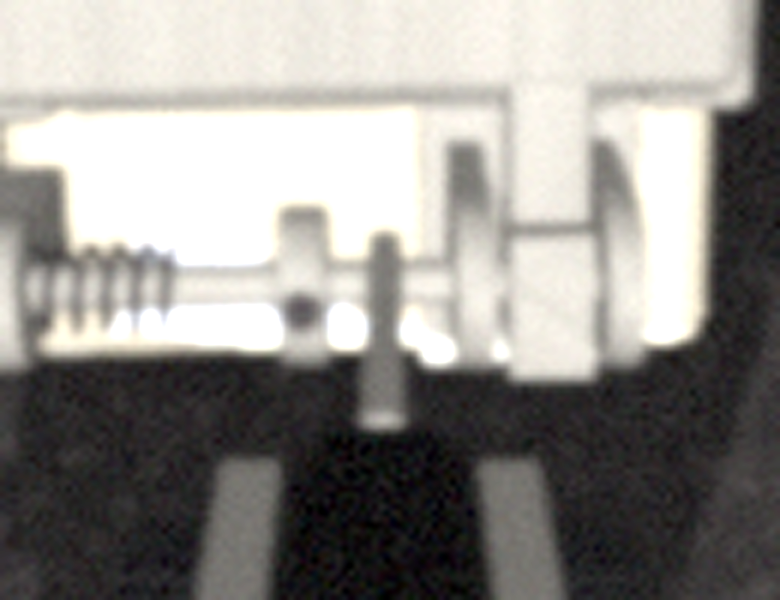

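Run:
```python
from h import *
np.set_printoptions(precision=4,suppress=True)
s=env.observe();R=s['tool_rot']
f=lambda x,y:(215+x/6,175+y/6)
tip=onz('wrist',*f(384,235),.0776); pin=onz('wrist',*f(384,281),.07)
print(R.T@(pin-(tip-R[:,0]*.012)), pin, tip)
a=onz('wrist',*f(180,284),.07);b=onz('wrist',*f(450,277),.07);print(R.T@(a-b))
print('lugface',R.T@(onz('wrist',*f(452,280),.074)-tip),'collar',R.T@(onz('wrist',*f(328,280),.074)-tip))
```

```text
[0.0034 0.     0.0076] [0.4658 0.1058 0.07  ] [0.4742 0.1074 0.0776]
[-0.001  -0.0337  0.    ]
lugface [-0.007   0.0083  0.0036] collar [-0.007  -0.0068  0.0036]
```

Request:
{"api": "jog_arm", "payload": {
  "hand": [0.008,0.008,0.008,0.008,0.008],
  "travel": [
    [0.0026,0,0],
    [0,0,-0.003],
    [0,0,-0.003],
    [0,0,-0.003],
    [0,0,0]
  ],
  "yaw": [0,0,0,0,0]
}}

```text
time_s: 6.65
position: [0.467, 0.1068, 0.1481]
tool_rot: [[0.982, 0.19, -0.001], [0.19, -0.982, 0.0], [-0.001, -0.0, -1.0]]
ft_force: [0.3, 0.0, -0.5]
grip_width: 0.0131
gripper_force: 49.0
```

Request:
{"api": "jog_arm", "payload": {
  "hand": [0.008,0.008,0.008,0.008,0.008],
  "travel": [
    [0,0,-0.004],
    [0,0,-0.004],
    [0,0,-0.004],
    [0,0,0],
    [0,0,0]
  ],
  "yaw": [0,0,0,0,0]
}}

```text
time_s: 7.28
position: [0.4672, 0.1068, 0.1364]
tool_rot: [[0.982, 0.19, 0.0], [0.19, -0.982, 0.0], [0.0, 0.0, -1.0]]
ft_force: [-0.3, -0.0, -0.8]
grip_width: 0.0134
gripper_force: 49.0
```

Request:
{"api": "jog_arm", "payload": {
  "hand": [0.008,0.008,0.008,0.008,0.008],
  "travel": [
    [-0.0002,0.001,0],
    [-0.0002,0.001,0],
    [-0.0002,0.001,0],
    [0,0,0],
    [0,0,0]
  ],
  "yaw": [0,0,0,0,0]
}}

```text
time_s: 7.9
position: [0.4665, 0.1098, 0.1363]
tool_rot: [[0.982, 0.19, -0.0], [0.19, -0.982, -0.0], [-0.0, 0.0, -1.0]]
ft_force: [-0.2, -0.2, -0.5]
grip_width: 0.0138
gripper_force: 49.0
```

Request:
{"api": "jog_arm", "payload": {
  "hand": [0.008,0.008,0.008,0.008,0.008],
  "travel": [
    [-0.0002,0.001,0],
    [0,0,0],
    [-0.0002,0.001,0],
    [0,0,0],
    [0,0,0]
  ],
  "yaw": [0,0,0,0,0]
}}

```text
time_s: 8.52
position: [0.4662, 0.1118, 0.1363]
tool_rot: [[0.982, 0.19, 0.0], [0.19, -0.982, 0.0], [0.0, -0.0, -1.0]]
ft_force: [-0.4, 1.0, -0.4]
grip_width: 0.0135
gripper_force: 49.0
```

Request:
{"api": "jog_arm", "payload": {
  "hand": [0.008,0.008,0.008,0.008,0.008],
  "travel": [
    [-0.0001,0.0006,0],
    [0,0,0],
    [0,0,0],
    [0,0,0],
    [0,0,0]
  ],
  "yaw": [0,0,0,0,0]
}}

```text
time_s: 9.15
position: [0.4661, 0.1123, 0.1363]
tool_rot: [[0.982, 0.19, 0.0], [0.19, -0.982, -0.0], [-0.0, 0.0, -1.0]]
ft_force: [0.8, -2.6, -0.6]
grip_width: 0.0137
gripper_force: 49.0
```

Request:
{"api": "jog_arm", "payload": {
  "hand": [0.008,0.008,0.008,0.008,0.008],
  "travel": [
    [-0.0001,0.0006,0],
    [0,0,0],
    [0,0,0],
    [0,0,0],
    [0,0,0]
  ],
  "yaw": [0,0,0,0,0]
}}

```text
time_s: 9.78
position: [0.466, 0.1127, 0.1363]
tool_rot: [[0.982, 0.19, 0.0], [0.19, -0.982, -0.001], [-0.0, 0.001, -1.0]]
ft_force: [0.2, -4.8, -0.8]
grip_width: 0.0137
gripper_force: 49.0
```

Request:
{"api": "jog_arm", "payload": {
  "hand": [0.008,0.008,0.008,0.008,0.008],
  "travel": [
    [-0.0001,0.0006,0],
    [0,0,0],
    [0,0,0],
    [0,0,0],
    [0,0,0]
  ],
  "yaw": [0,0,0,0,0]
}}

```text
time_s: 10.4
position: [0.4659, 0.1134, 0.1363]
tool_rot: [[0.982, 0.19, 0.0], [0.19, -0.982, -0.001], [-0.0, 0.001, -1.0]]
ft_force: [0.4, -6.3, -0.6]
grip_width: 0.014
gripper_force: 49.0
```

Request:
{"api": "jog_arm", "payload": {
  "hand": [0.008,0.008,0.008,0.008,0.008],
  "travel": [
    [-0.0001,0.0006,0],
    [0,0,0],
    [-0.0001,0.0006,0],
    [0,0,0],
    [0,0,0]
  ],
  "yaw": [0,0,0,0,0]
}}

```text
time_s: 11.02
position: [0.4656, 0.1146, 0.1363]
tool_rot: [[0.982, 0.19, -0.0], [0.19, -0.982, -0.001], [-0.0, 0.001, -1.0]]
ft_force: [0.0, -4.8, -1.2]
grip_width: 0.0133
gripper_force: 49.1
```

Request:
{"api": "jog_arm", "payload": {
  "hand": [0.008,0.008,0.008,0.008,0.008],
  "travel": [
    [-0.0001,0.0006,0],
    [0,0,0],
    [-0.0001,0.0006,0],
    [0,0,0],
    [0,0,0]
  ],
  "yaw": [0,0,0,0,0]
}}

```text
time_s: 11.65
position: [0.4654, 0.1157, 0.1363]
tool_rot: [[0.982, 0.19, -0.0], [0.19, -0.982, -0.001], [-0.0, 0.001, -1.0]]
ft_force: [-0.4, -5.7, 0.4]
grip_width: 0.0138
gripper_force: 49.1
```

Request:
{"api": "jog_arm", "payload": {
  "hand": [0.008,0.008,0.008,0.008,0.008],
  "travel": [
    [-0.0002,0.001,0],
    [-0.0002,0.001,0],
    [-0.0002,0.001,0],
    [-0.0002,0.001,0],
    [0,0,0]
  ],
  "yaw": [0,0,0,0,0]
}}

```text
time_s: 12.28
position: [0.4646, 0.1197, 0.1363]
tool_rot: [[0.982, 0.19, -0.0], [0.19, -0.982, -0.001], [-0.0, 0.001, -1.0]]
ft_force: [0.8, -6.5, 0.6]
grip_width: 0.0137
gripper_force: 49.2
```

Request:
{"api": "jog_arm", "payload": {
  "hand": [0.008,0.008,0.008,0.008,0.008],
  "travel": [
    [-0.0002,0.001,0],
    [-0.0002,0.001,0],
    [-0.0002,0.001,0],
    [-0.0002,0.001,0],
    [0,0,0]
  ],
  "yaw": [0,0,0,0,0]
}}

```text
time_s: 12.9
position: [0.4638, 0.1235, 0.1363]
tool_rot: [[0.982, 0.19, -0.0], [0.19, -0.982, -0.001], [-0.001, 0.001, -1.0]]
ft_force: [-0.3, -6.7, 0.1]
grip_width: 0.0133
gripper_force: 49.3
```

Request:
{"api": "jog_arm", "payload": {
  "hand": [0.008,0.008,0.008,0.008,0.008],
  "travel": [
    [-0.0001,0.0007,0],
    [0,0,0],
    [-0.0001,0.0007,0],
    [0,0,0],
    [0,0,0]
  ],
  "yaw": [0,0,0,0,0]
}}

```text
time_s: 13.52
position: [0.4636, 0.1248, 0.1363]
tool_rot: [[0.982, 0.19, -0.0], [0.19, -0.982, -0.002], [-0.001, 0.001, -1.0]]
ft_force: [-0.2, -8.3, -0.0]
grip_width: 0.0136
gripper_force: 49.3
```

```bash
cat > chk.py <<'E'
from h import *
import sys
r=cv2.imread('pics/a.png');im=snap('side',sys.argv[1]+'s.png');im=snap('scene',sys.argv[1]+'.png')[:,:,::-1]
rs=cv2.imread('pics/k.png')
# key-independent patch: knuckle/lid edge right part near (283..300,150..185); fork image j was after arm in place
j=cv2.imread('pics/j.png')
d=np.abs(im.astype(int)-j).sum(2)
print('lid region diff',d[150:190,286:310].mean(), (d[150:190,286:310]>60).sum())
s=env.observe();print(s['time_s'],s['position'],s['ft_force'])
E
python3 chk.py p1
```

```text
lid region diff 27.683333333333334 117
13.625 [0.46353447 0.12482206 0.13633554] [ 1.01324085 -7.68407746 -0.71495551]
```

Request:
{"api": "jog_arm", "payload": {
  "hand": [0.008,0.008,0.008,0.008,0.008],
  "travel": [
    [-0.0001,0.0005,0],
    [0,0,0],
    [-0.0001,0.0005,0],
    [0,0,0],
    [0,0,0]
  ],
  "yaw": [0,0,0,0,0]
}}

```text
time_s: 14.25
position: [0.4633, 0.1258, 0.1363]
tool_rot: [[0.982, 0.19, -0.001], [0.19, -0.982, -0.002], [-0.001, 0.002, -1.0]]
ft_force: [-0.2, -7.4, -1.2]
grip_width: 0.0138
gripper_force: 49.3
```

```bash
python3 chk.py p2
```

```text
lid region diff 24.261458333333334 95
14.35 [0.46336156 0.12577018 0.13631694] [ 0.52695926 -7.46876439 -0.44254045]
```

Request:
{"api": "jog_arm", "payload": {
  "hand": [0.008,0.008,0.008,0.008,0.008],
  "travel": [
    [-0.0001,0.0005,0],
    [0,0,0],
    [-0.0001,0.0005,0],
    [0,0,0],
    [0,0,0]
  ],
  "yaw": [0,0,0,0,0]
}}

```text
time_s: 14.98
position: [0.4631, 0.1269, 0.1363]
tool_rot: [[0.982, 0.19, -0.001], [0.19, -0.982, -0.001], [-0.001, 0.001, -1.0]]
ft_force: [0.1, -8.0, -0.5]
grip_width: 0.0132
gripper_force: 49.5
```

```bash
python3 chk.py p3
```

```text
lid region diff 82.77604166666667 331
15.075 [0.4631023  0.12687932 0.13630855] [-0.2424199  -7.32220081 -0.83423923]
```

Request:
{"api": "jog_arm", "payload": {
  "hand": [0.008,0.008,0.008,0.008,0.008],
  "travel": [
    [-0.0001,0.0005,0],
    [0,0,0],
    [0,0,0],
    [0,0,0],
    [0,0,0]
  ],
  "yaw": [0,0,0,0,0]
}}

```text
time_s: 15.7
position: [0.463, 0.1274, 0.1363]
tool_rot: [[0.982, 0.19, -0.001], [0.19, -0.982, -0.001], [-0.001, 0.001, -1.0]]
ft_force: [-0.3, -7.2, -0.8]
grip_width: 0.0134
gripper_force: 49.5
```

```bash
python3 chk.py p4
```

```text
lid region diff 81.621875 316
15.8 [0.4629847  0.12738674 0.13628678] [ 0.57668637 -7.63044564  0.42945991]
```

Request:
{"api": "jog_arm", "payload": {
  "hand": [0.008,0.008,0.008,0.008,0.008],
  "travel": [
    [0.0008,-0.004,0],
    [0.0008,-0.004,0],
    [0.0008,-0.004,0],
    [0.0007,-0.0035,0],
    [0.0006,-0.003,0]
  ],
  "yaw": [0,0,0,0,0]
}}

```text
time_s: 16.42
position: [0.4668, 0.1098, 0.1363]
tool_rot: [[0.982, 0.189, -0.0], [0.189, -0.982, 0.001], [0.0, -0.001, -1.0]]
ft_force: [0.3, -0.8, -0.6]
grip_width: 0.0137
gripper_force: 49.3
```

Request:
{"api": "jog_arm", "payload": {
  "hand": [0.008,0.008,0.008,0.008,0.008],
  "travel": [
    [0,0,0],
    [0,0,0.006],
    [0,0,0.01],
    [0,0,0.015],
    [0,0,0.02]
  ],
  "yaw": [0,0,0,0,0]
}}

```text
time_s: 17.05
position: [0.4667, 0.1096, 0.1883]
tool_rot: [[0.982, 0.19, -0.0], [0.19, -0.982, 0.0], [-0.0, -0.0, -1.0]]
ft_force: [0.4, -0.3, -1.6]
grip_width: 0.0139
gripper_force: 49.3
```

```bash
python3 chk.py p5
```

```text
lid region diff 81.05729166666667 300
17.15 [0.46773049 0.1095912  0.18953406] [-0.08742893 -0.13558242 -0.11207153]
```

Request:
{"api": "jog_arm", "payload": {
  "hand": [0.008,0.008,0.008,0.008,0.008],
  "travel": [
    [-0.03,0,0.03],
    [-0.03,-0.04,0],
    [-0.02,-0.055,0],
    [0,-0.055,0],
    [0,-0.055,0]
  ],
  "yaw": [0,-0.03,-0.03,-0.026,0]
}}

```text
time_s: 17.77
position: [0.3864, -0.0971, 0.2173]
tool_rot: [[0.995, 0.104, 0.001], [0.104, -0.995, -0.0], [0.001, 0.0, -1.0]]
ft_force: [0.4, 0.4, -0.5]
grip_width: 0.0133
gripper_force: 49.5
```

Request:
{"api": "jog_arm", "payload": {
  "hand": [0.008,0.008,0.008,0.008,0.008],
  "travel": [
    [0,-0.05,0],
    [0.01,-0.03,0],
    [0.01,0,-0.03],
    [0,0,-0.03],
    [0,0,0]
  ],
  "yaw": [0,0,0,0,0]
}}

```text
time_s: 18.4
position: [0.406, -0.1749, 0.1558]
tool_rot: [[0.995, 0.105, -0.004], [0.105, -0.995, 0.003], [-0.003, -0.003, -1.0]]
ft_force: [0.3, -0.2, -0.6]
grip_width: 0.0134
gripper_force: 49.4
```

Request:
{"api": "jog_arm", "payload": {
  "hand": [0.008,0.008,0.008,0.008,0.008],
  "travel": [
    [0,0,0],
    [0,0,0],
    [0,0,0],
    [0,0,0],
    [0,0,0]
  ],
  "yaw": [0,0,0,0,0]
}}

```text
time_s: 19.02
position: [0.4069, -0.1756, 0.1574]
tool_rot: [[0.995, 0.105, 0.0], [0.105, -0.995, -0.0], [0.0, 0.0, -1.0]]
ft_force: [0.4, 0.7, -0.7]
grip_width: 0.0135
gripper_force: 49.4
```

Request:
{"api": "jog_arm", "payload": {
  "hand": [0.008,0.008,0.008,0.008,0.008],
  "travel": [
    [0,0,-0.015],
    [0,0,-0.012],
    [0,0,-0.006],
    [0,0,-0.006],
    [0,0,0]
  ],
  "yaw": [0,0,0,0,0]
}}

```text
time_s: 19.65
position: [0.4068, -0.1755, 0.1181]
tool_rot: [[0.995, 0.105, -0.0], [0.105, -0.995, 0.0], [-0.0, -0.0, -1.0]]
ft_force: [0.2, 0.1, -0.7]
grip_width: 0.0133
gripper_force: 49.4
```

In the slot, with no contact force. Lowering to the floor.

Request:
{"api": "jog_arm", "payload": {
  "hand": [0.008,0.008,0.008,0.008,0.008],
  "travel": [
    [0,0,-0.01],
    [0,0,-0.01],
    [0,0,-0.008],
    [0,0,-0.005],
    [0,0,0]
  ],
  "yaw": [0,0,0,0,0]
}}

```text
time_s: 20.27
position: [0.4068, -0.1757, 0.0853]
tool_rot: [[0.994, 0.105, -0.0], [0.105, -0.994, -0.0], [-0.0, 0.0, -1.0]]
ft_force: [-0.8, -0.7, 1.0]
grip_width: 0.0135
gripper_force: 49.7
```

Request:
{"api": "jog_arm", "payload": {
  "hand": [0.008,0.018,0.026,0.034,0.034],
  "travel": [
    [0,0,-0.0007],
    [0,0,0],
    [0,0,0],
    [0,0,0],
    [0,0,0]
  ],
  "yaw": [0,0,0,0,0]
}}

```text
time_s: 20.9
position: [0.4068, -0.1756, 0.0846]
tool_rot: [[0.995, 0.105, -0.0], [0.105, -0.995, 0.0], [-0.0, -0.0, -1.0]]
ft_force: [0.5, -0.5, -0.8]
grip_width: 0.0338
gripper_force: 0.0
```

Request:
{"api": "jog_arm", "payload": {
  "hand": [0.034,0.034,0.034,0.034,0.034],
  "travel": [
    [0,0,0.015],
    [0,0,0.03],
    [0,0,0.04],
    [-0.005,0,0.05],
    [-0.01,0.02,0.03]
  ],
  "yaw": [0,0,0,0,0]
}}

```text
time_s: 21.52
position: [0.3921, -0.1562, 0.2517]
tool_rot: [[0.995, 0.103, 0.002], [0.103, -0.995, -0.002], [0.002, 0.002, -1.0]]
ft_force: [-0.3, 0.6, 0.1]
grip_width: 0.0339
gripper_force: 0.0
```

Request:
{"api": "jog_arm", "payload": {
  "hand": [0.034,0.034,0.034,0.034,0.034],
  "travel": [
    [0,0.055,0],
    [0,0.055,0],
    [0.01,0.06,0],
    [0.04,0.045,0],
    [0.04,0.04,0]
  ],
  "yaw": [0.02,0.02,0.02,0.02,0.007]
}}

```text
time_s: 22.15
position: [0.4826, 0.1015, 0.2499]
tool_rot: [[0.981, 0.192, 0.001], [0.192, -0.981, -0.0], [0.001, 0.0, -1.0]]
ft_force: [1.2, -1.4, -0.2]
grip_width: 0.034
gripper_force: 0.0
```

Run:
```python
from h import *
np.set_printoptions(precision=4,suppress=True)
s=env.observe(); print(s['time_s'],s['position'],s['tool_rot'],s['grip_width'])
im=snap('wrist','q.png'); sc=snap('scene','r.png')
c=np.zeros((600,800,3),np.uint8)
c[:420,:560]=im
A=cv2.resize(sc[240:310,225:285],None,fx=4,fy=4,interpolation=2); c[:280,562:800]=A[:,:238]
B=cv2.resize(sc[130:210,255:315],None,fx=3.9,fy=3.9,interpolation=2); c[285:285+312,562:796]=B
cv2.imwrite('pics/t.png',c[:,:,::-1])
```

```text
22.15 [0.4826 0.1015 0.2499] [[ 0.9814  0.1919  0.0008]
 [ 0.1919 -0.9814 -0.0001]
 [ 0.0008  0.0003 -1.    ]] 0.03399722394257525
```

View pics/t.png

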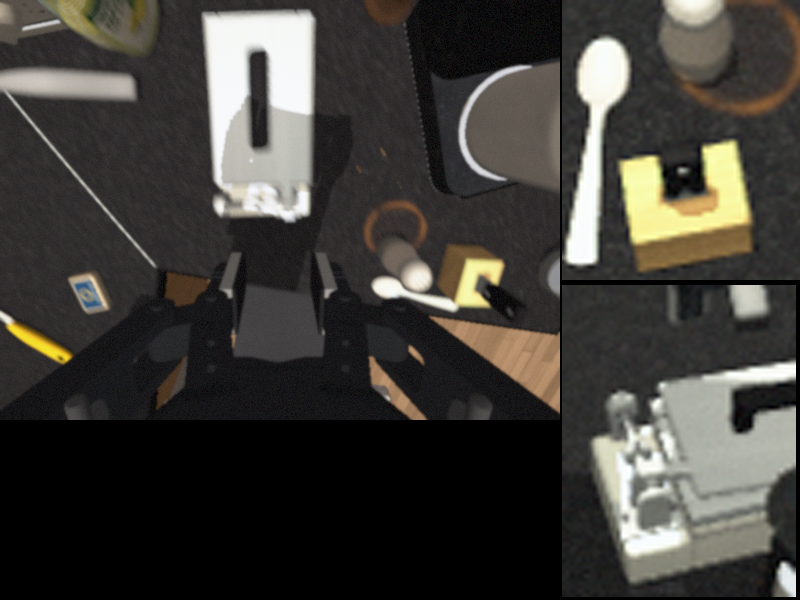

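Run:
```python
from h import *
np.set_printoptions(precision=3,suppress=True)
for n,p,z in[('h+x',(259,50),.106),('h-x',(257.5,146),.118),('h mid',(258.5,98),.112),('hbot',(258.5,98),.098),('plate -x L',(219,184),.083),('plate -x R',(312,183),.083),('plate +x L',(204,14),.074),('plate +xR',(314,12),.074),('spatula tip',(135,85),.01),('matchbox TR',(100,272),.01),('edge corner',(158,270),0)]:
  print(n,onz('wrist',*p,z))
for n,p in[('spat handle',(302,137)),('spat2',(286,75)),('sponge',(204,130)),('sponge R',(215,128)),('edge',(222,155)),('edge2',(222,180)),('edge3',(180,163)),('knife tip',(190,89)),('bottle base',(328,142)),('microwave corner',(316,95))]: print(n,onz('scene',*p,0))
```

```text
h+x [0.607 0.142 0.106]
h-x [0.533 0.129 0.118]
h mid [0.57  0.136 0.112]
hbot [0.571 0.137 0.098]
plate -x L [0.485 0.162 0.083]
plate -x R [0.504 0.072 0.083]
plate +x L [0.632 0.198 0.074]
plate +xR [0.652 0.103 0.074]
spatula tip [0.562 0.284 0.01 ]
matchbox TR [0.311 0.319 0.01 ]
edge corner [0.324 0.242 0.   ]
spat handle [0.551 0.296 0.   ]
spat2 [0.524 0.568 0.   ]
sponge [0.267 0.342 0.   ]
sponge R [0.299 0.348 0.   ]
edge [0.321 0.243 0.   ]
edge2 [0.322 0.156 0.   ]
edge3 [0.205 0.222 0.   ]
knife tip [0.215 0.522 0.   ]
bottle base [0.624 0.273 0.   ]
microwave corner [0.611 0.469 0.   ]
```

Request:
{"api": "jog_arm", "payload": {
  "hand": [0.04,0.04,0.04,0.04,0.04],
  "travel": [
    [0.042,0.017,0],
    [0.042,0.017,0],
    [0,0,-0.04],
    [0,0,-0.04],
    [0,0,-0.02]
  ],
  "yaw": [0,0,0,0,0]
}}

```text
time_s: 22.88
position: [0.5647, 0.1329, 0.1473]
tool_rot: [[0.982, 0.19, -0.004], [0.19, -0.982, -0.0], [-0.004, -0.0, -1.0]]
ft_force: [1.0, -0.7, -0.4]
grip_width: 0.0402
gripper_force: 0.0
```

Request:
{"api": "jog_arm", "payload": {
  "hand": [0.04,0.04,0.04,0.04,0.04],
  "travel": [
    [0,0,-0.015],
    [0,0,-0.012],
    [0,0,-0.01],
    [0,0,-0.007],
    [0,0,0]
  ],
  "yaw": [0,0,0,0,0]
}}

```text
time_s: 23.5
position: [0.5658, 0.1334, 0.1054]
tool_rot: [[0.982, 0.191, -0.0], [0.191, -0.982, -0.0], [-0.0, -0.0, -1.0]]
ft_force: [-0.2, -0.1, -0.0]
grip_width: 0.04
gripper_force: 0.0
```

Request:
{"api": "jog_arm", "payload": {
  "hand": [0.034,0.028,0.022,0.012,0.012],
  "travel": [
    [0,0,0],
    [0,0,0],
    [0,0,0],
    [0,0,0],
    [0,0,0]
  ],
  "yaw": [0,0,0,0,0],
  "grip_force": 30
}}

```text
time_s: 24.12
position: [0.566, 0.1333, 0.1059]
tool_rot: [[0.982, 0.191, 0.001], [0.191, -0.982, -0.0], [0.001, 0.0, -1.0]]
ft_force: [0.3, -1.4, 3.5]
grip_width: 0.0175
gripper_force: 30.7
```

Gripped. I'll lift straight up, slowly at first.

Request:
{"api": "jog_arm", "payload": {
  "hand": [0.012,0.012,0.012,0.012,0.012],
  "travel": [
    [0,0,0.004],
    [0,0,0.006],
    [0,0,0.01],
    [0,0,0.015],
    [0,0,0.015]
  ],
  "yaw": [0,0,0,0,0]
}}

```text
time_s: 24.75
position: [0.5659, 0.1335, 0.157]
tool_rot: [[0.982, 0.191, 0.001], [0.191, -0.982, 0.0], [0.001, 0.0, -1.0]]
ft_force: [-0.3, -0.0, -2.7]
grip_width: 0.0171
gripper_force: 29.6
```

Request:
{"api": "jog_arm", "payload": {
  "hand": [0.012,0.012,0.012,0.012,0.012],
  "travel": [
    [0,0,0.02],
    [0,0,0.02],
    [0,0,0.015],
    [0,0,0],
    [0,0,0]
  ],
  "yaw": [0,0,0,0,0]
}}

```text
time_s: 25.38
position: [0.5655, 0.1334, 0.21]
tool_rot: [[0.982, 0.191, -0.001], [0.191, -0.982, 0.0], [-0.001, -0.0, -1.0]]
ft_force: [-0.0, -0.1, -2.7]
grip_width: 0.0175
gripper_force: 29.6
```

Run:
```python
from h import *
s=env.observe(); print(s['time_s'],s['position'],s['ft_force'],s['wrist_torque'],s['grip_width'])
snap('scene','u.png'); snap('wrist','v.png')
```

```text
25.375 [0.56551285 0.13341552 0.20997725] [-0.00874328 -0.13865548 -2.74256419] [ 0.05874117 -0.02489541 -0.01413233] 0.01746623229968173
```

Request:
{"api": "jog_arm", "payload": {
  "hand": [0.012,0.012,0.012,0.012,0.012],
  "travel": [
    [-0.02,0.03,0],
    [-0.03,0.05,0],
    [-0.035,0.055,0],
    [-0.034,0.055,0],
    [-0.0245,0.0365,0]
  ],
  "yaw": [0,0,0,0,0]
}}

```text
time_s: 26.1
position: [0.4231, 0.3577, 0.2101]
tool_rot: [[0.981, 0.192, -0.001], [0.192, -0.981, -0.0], [-0.001, 0.0, -1.0]]
ft_force: [1.6, 0.4, -2.6]
grip_width: 0.0177
gripper_force: 29.7
```

Request:
{"api": "jog_arm", "payload": {
  "hand": [0.012,0.012,0.012,0.012,0.012],
  "travel": [
    [0,0,-0.03],
    [0,0,-0.035],
    [0,0,-0.035],
    [0,0,-0.03],
    [0,0,-0.01]
  ],
  "yaw": [0,0,0,0,0]
}}

```text
time_s: 26.72
position: [0.4242, 0.3554, 0.0688]
tool_rot: [[0.982, 0.191, -0.003], [0.191, -0.982, -0.002], [-0.004, 0.001, -1.0]]
ft_force: [-0.2, -0.6, -1.6]
grip_width: 0.0172
gripper_force: 29.8
```

Run:
```python
from h import *
s=env.observe(); print(s['time_s'],s['position'],s['ft_force'],s['grip_width'])
sc=snap('scene','w.png'); sd=snap('side','x.png')
c=np.zeros((600,800,3),np.uint8)
c[:600,:480]=cv2.resize(sc[20:220,180:340],None,fx=3,fy=3)
c[:240,482:800]=cv2.resize(sd[130:250,200:359],None,fx=2,fy=2)
cv2.imwrite('pics/y.png',c[:,:,::-1])
```

```text
26.725 [0.42416644 0.35538864 0.06875676] [-0.21999947 -0.61042541 -1.63383796] 0.017216606604865688
```

View pics/y.png

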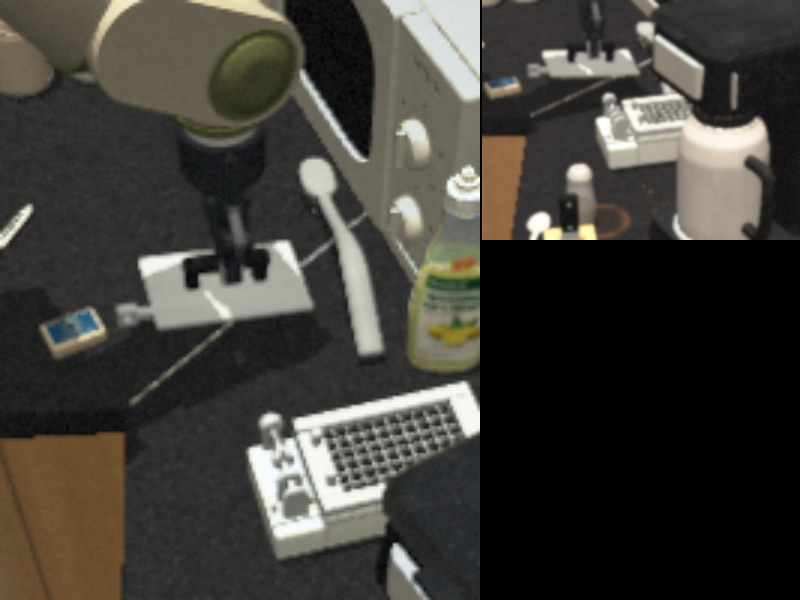

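Request:
{"api": "jog_arm", "payload": {
  "hand": [0.012,0.012,0.012,0.012,0.012],
  "travel": [
    [0.01,0,0],
    [0,0,-0.007],
    [0,0,-0.005],
    [0,0,-0.003],
    [0,0,0]
  ],
  "yaw": [0,0,0,0,0]
}}

```text
time_s: 27.45
position: [0.4347, 0.3558, 0.0554]
tool_rot: [[0.982, 0.191, -0.0], [0.191, -0.982, -0.0], [-0.001, 0.0, -1.0]]
ft_force: [-0.0, 0.7, -2.4]
grip_width: 0.0178
gripper_force: 29.8
```

Request:
{"api": "jog_arm", "payload": {
  "hand": [0.012,0.012,0.012,0.012,0.012],
  "travel": [
    [0,0,-0.002],
    [0,0,-0.002],
    [0,0,-0.001],
    [0,0,0],
    [0,0,0]
  ],
  "yaw": [0,0,0,0,0],
  "grip_force": 20
}}

```text
time_s: 28.08
position: [0.4349, 0.3558, 0.0507]
tool_rot: [[0.982, 0.191, 0.0], [0.191, -0.982, 0.0], [0.0, -0.0, -1.0]]
ft_force: [-0.9, 0.3, -3.1]
grip_width: 0.017
gripper_force: 29.8
```

Request:
{"api": "jog_arm", "payload": {
  "hand": [0.012,0.012,0.012,0.012,0.012],
  "travel": [
    [0,0,-0.001],
    [0,0,-0.001],
    [0,0,-0.001],
    [0,0,0],
    [0,0,0]
  ],
  "yaw": [0,0,0,0,0]
}}

```text
time_s: 28.7
position: [0.4349, 0.3558, 0.0476]
tool_rot: [[0.982, 0.191, 0.0], [0.191, -0.982, 0.0], [0.0, -0.0, -1.0]]
ft_force: [0.6, -0.4, -1.5]
grip_width: 0.0175
gripper_force: 29.8
```

Request:
{"api": "jog_arm", "payload": {
  "hand": [0.012,0.012,0.012,0.012,0.012],
  "travel": [
    [0,0,-0.001],
    [0,0,0],
    [0,0,-0.001],
    [0,0,0],
    [0,0,0]
  ],
  "yaw": [0,0,0,0,0]
}}

```text
time_s: 29.32
position: [0.4349, 0.3558, 0.0456]
tool_rot: [[0.982, 0.191, 0.0], [0.191, -0.982, 0.0], [0.0, -0.0, -1.0]]
ft_force: [-0.1, 0.0, -1.7]
grip_width: 0.0173
gripper_force: 29.8
```

Request:
{"api": "jog_arm", "payload": {
  "hand": [0.012,0.012,0.012,0.012,0.012],
  "travel": [
    [0,0,-0.001],
    [0,0,0],
    [0,0,-0.001],
    [0,0,0],
    [0,0,0]
  ],
  "yaw": [0,0,0,0,0]
}}

```text
time_s: 29.95
position: [0.4347, 0.356, 0.0442]
tool_rot: [[0.982, 0.191, 0.0], [0.191, -0.982, 0.0], [0.0, -0.0, -1.0]]
ft_force: [-4.9, -0.9, 5.5]
grip_width: 0.0173
gripper_force: 31.0
```

Request:
{"api": "jog_arm", "payload": {
  "hand": [0.016,0.016,0.016,0.016,0.016],
  "travel": [
    [0,0,0],
    [0,0,0],
    [0,0,-0.0005],
    [0,0,0],
    [0,0,0]
  ],
  "yaw": [0,0,0,0,0],
  "grip_force": 20
}}

```text
time_s: 30.58
position: [0.4345, 0.356, 0.0438]
tool_rot: [[0.982, 0.191, -0.0], [0.191, -0.982, 0.0], [-0.0, -0.0, -1.0]]
ft_force: [-5.3, -0.9, 7.9]
grip_width: 0.0174
gripper_force: 31.2
```

Request:
{"api": "jog_arm", "payload": {
  "hand": [0.0165,0.0165,0.0165,0.0165,0.0165],
  "travel": [
    [0,0,-0.0007],
    [0,0,0],
    [0,0,-0.0007],
    [0,0,0],
    [0,0,0]
  ],
  "yaw": [0,0,0,0,0],
  "grip_force": 20
}}

```text
time_s: 31.2
position: [0.4343, 0.356, 0.0425]
tool_rot: [[0.982, 0.191, -0.001], [0.191, -0.982, 0.0], [-0.0, -0.0, -1.0]]
ft_force: [-6.4, -1.8, 9.1]
grip_width: 0.0171
gripper_force: 31.4
```

Request:
{"api": "jog_arm", "payload": {
  "hand": [0.0165,0.0165,0.0165,0.0165,0.0165],
  "travel": [
    [-0.001,0,-0.0007],
    [0,0,0],
    [0,0,-0.0007],
    [0,0,0],
    [0,0,0]
  ],
  "yaw": [0,0,0,0,0]
}}

```text
time_s: 31.82
position: [0.4333, 0.3558, 0.041]
tool_rot: [[0.982, 0.191, -0.001], [0.191, -0.982, -0.0], [-0.001, -0.0, -1.0]]
ft_force: [-5.2, -0.8, 8.0]
grip_width: 0.0175
gripper_force: 31.4
```

Request:
{"api": "jog_arm", "payload": {
  "hand": [0.0165,0.0165,0.0165,0.0165,0.0165],
  "travel": [
    [0,0,-0.0007],
    [0,0,0],
    [0,0,0],
    [0,0,0],
    [0,0,0]
  ],
  "yaw": [0,0,0,0,0]
}}

```text
time_s: 32.45
position: [0.4333, 0.3559, 0.0405]
tool_rot: [[0.982, 0.191, -0.001], [0.191, -0.982, 0.0], [-0.0, -0.0, -1.0]]
ft_force: [-7.6, -1.3, 10.2]
grip_width: 0.0175
gripper_force: 31.8
```

Request:
{"api": "jog_arm", "payload": {
  "hand": [0.0165,0.0165,0.0165,0.0165,0.0165],
  "travel": [
    [-0.001,0,-0.0007],
    [0,0,0],
    [0,0,-0.0006],
    [0,0,0],
    [0,0,0]
  ],
  "yaw": [0,0,0,0,0]
}}

```text
time_s: 33.08
position: [0.4333, 0.3559, 0.0405]
tool_rot: [[0.982, 0.191, 0.002], [0.191, -0.982, 0.001], [0.002, -0.0, -1.0]]
ft_force: [-6.3, -4.4, 20.1]
grip_width: 0.0177
gripper_force: 33.1
```

Run:
```python
from h import *
s=env.observe(); print(s['time_s'],s['position'],s['ft_force'],s['wrist_torque'])
snap('wrist','z0.png');snap('scene','z.png')
```

```text
33.075 [0.4332661  0.35588408 0.04045507] [-6.27553088 -4.35925117 20.07391242] [-0.70019381  0.7546238   0.01219336]
```

Request:
{"api": "jog_arm", "payload": {
  "hand": [0.0165,0.0165,0.0165,0.0165,0.0165],
  "travel": [
    [0,0,0.0007],
    [-0.0005,0,0.0007],
    [0,0,0],
    [0,0,0],
    [0,0,0]
  ],
  "yaw": [0,0,0,0,0]
}}

```text
time_s: 33.8
position: [0.4332, 0.3559, 0.0405]
tool_rot: [[0.982, 0.191, 0.002], [0.191, -0.982, 0.001], [0.002, -0.0, -1.0]]
ft_force: [-1.1, -2.1, 8.1]
grip_width: 0.0173
gripper_force: 31.4
```

Request:
{"api": "jog_arm", "payload": {
  "hand": [0.018,0.02,0.024,0.03,0.036],
  "travel": [
    [0,0,0],
    [0,0,0],
    [0,0,0],
    [0,0,0],
    [0,0,0]
  ],
  "yaw": [0,0,0,0,0]
}}

```text
time_s: 34.42
position: [0.4324, 0.3558, 0.0396]
tool_rot: [[0.982, 0.191, -0.0], [0.191, -0.982, -0.0], [-0.0, 0.0, -1.0]]
ft_force: [-0.3, 0.1, 0.2]
grip_width: 0.0361
gripper_force: 0.0
```

Request:
{"api": "jog_arm", "payload": {
  "hand": [0.036,0.036,0.036,0.036,0.036],
  "travel": [
    [0,0,0.01],
    [0,0,0.02],
    [0,0,0.03],
    [0,0,0.04],
    [0,0,0.04]
  ],
  "yaw": [0,0,0,0,0]
}}

```text
time_s: 35.05
position: [0.4322, 0.3557, 0.1817]
tool_rot: [[0.982, 0.191, 0.0], [0.191, -0.982, 0.0], [0.0, -0.0, -1.0]]
ft_force: [-0.3, 0.0, -0.1]
grip_width: 0.0357
gripper_force: 0.0
```

Run:
```python
from h import *
s=env.observe(); print(s['time_s'],s['position'],s['ft_force'],s['grip_width'])
sc=snap('scene','aa.png'); sd=snap('side','ab.png'); wr=snap('wrist','ac.png')
c=np.zeros((600,800,3),np.uint8)
c[:400,:480]=cv2.resize(sc[20:220,150:390],None,fx=2,fy=2)
c[:240,482:800]=cv2.resize(sd[130:250,200:359],None,fx=2,fy=2)
c[250:490,482:800]=cv2.resize(sc[200:360,210:370],(318,240))
c[400:600,:267]=cv2.resize(wr,(267,200))
cv2.imwrite('pics/ad.png',c[:,:,::-1])
```

```text
35.05 [0.43224573 0.35573586 0.18171136] [-0.27486183  0.01469356 -0.10041626] 0.03569566804652868
```

View pics/ad.png

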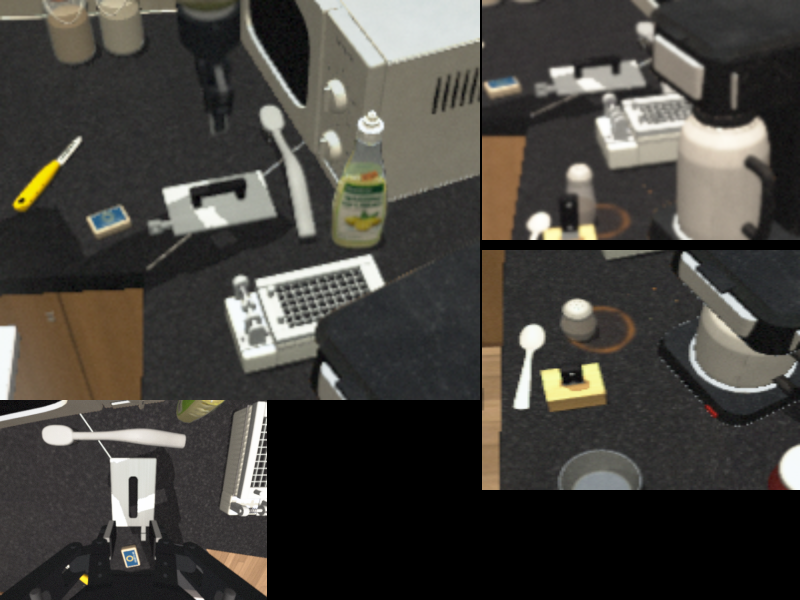

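The lid lies flat at scene crop (218,203), clear of the matchbox, spatula and chopper. The key stands in its block, and the shaker and tumbler haven't moved. I'll hand the job in.

```bash
python3 -c "
from rig import env
print(env.close_job())"
```

```text
the job is handed in; nothing more can be done
None
```

The job is handed in at about 35 s of the 72 s allowed: the key is back in its block, and the lid lies flat, pad down, on the worktop to the left of the chopper; nothing else looks moved in the last pictures. I don't have the judge's verdict.

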